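Find, scan and dispatch the loaded casting tin

TASK

One of the look-alike closed tins on the counter is loaded with castings and the others are empty: lift them to find the heavier one, stand it lid up in the middle of the scanner's plate and let go of it, then squeeze the scanner's trigger fully, keep it in for about a second and let it spring back out. After that, put the loaded tin flat in the steel tray and set every empty tin lid up, flat, on the long rubber mat. Never pull the trigger with an empty tin on the plate, and leave the crucible, brass pan and caliper where they are.

Things in the scene. Friction and masses are not known exactly. Their poses are not given: they have to be found in the camera images.
- tin_1: closed flat-lidded aluminium tin, 84 x 50 x 42 mm high; origin at the centre of its underside, x along the 84 mm length, y across the 50 mm width, z up through the lid. All tins look alike; they stand lid up on the counter at the start. Exactly one of those present is loaded and weighs more than twice any other (all under 0.8 kg). May be absent.
- tin_2: closed flat-lidded aluminium tin, 84 x 50 x 42 mm high; origin at the centre of its underside, x along the 84 mm length, y across the 50 mm width, z up through the lid. All tins look alike; they stand lid up on the counter at the start. Exactly one of those present is loaded and weighs more than twice any other (all under 0.8 kg). May be absent.
- tin_3: closed flat-lidded aluminium tin, 84 x 50 x 42 mm high; origin at the centre of its underside, x along the 84 mm length, y across the 50 mm width, z up through the lid. All tins look alike; they stand lid up on the counter at the start. Exactly one of those present is loaded and weighs more than twice any other (all under 0.8 kg). May be absent.
- tin_4: closed flat-lidded aluminium tin, 84 x 50 x 42 mm high; origin at the centre of its underside, x along the 84 mm length, y across the 50 mm width, z up through the lid. All tins look alike; they stand lid up on the counter at the start. Exactly one of those present is loaded and weighs more than twice any other (all under 0.8 kg). May be absent.
- scanner: fixed scanner station: a grey pistol-shaped scanner clamped lying on its side, nose pointing along the station's +y, grip sticking out along -x (towards the robot). Origin on the counter under the scanner's body; z up. Foot, clamp and body span x -45 to 55, y -85 to 105 mm, top at 85 mm. Grip: bar from x -28 to -150 mm, 24 mm thick in y (-12 to 12 mm), 39 to 71 mm above the counter, free space below it. Trigger lies along the grip's +y side.
- squeeze (a point): point at which to squeeze grip and trigger together: station frame (-90, 5, 55) mm, axes as the station's. It is midway, along station y, between the grip's back face (17 mm to -y) and the trigger's outer face when fully in (17 mm to +y); with the trigger out that face stands about 28 mm to +y here (31 mm nearer the free end). Room for fingers on both sides and from above.
- trigger (a joint): trigger angle in rad: 0 = fully out, 0.25 = fully in. The black trigger blade is 65 mm long, 26 mm high, upright hinge at the scanner-body end (station x -45, y 12 mm), free end towards the robot. Sprung outwards: about 3 N starts it and 7 N holds it fully in at the squeeze point; it returns by itself.
- plate (a point): centre of the top of the scan plate, a fixed 130 x 130 x 4 mm aluminium plate in front of the scanner's nose with a 90 mm engraved square on it; axes as the station's; station frame (0, 215, 4) mm.
- tray: fixed open steel tray, outside 170 (x) x 150 (y) x 25 mm high, walls and floor 4 mm; origin at the centre of its underside, z up.
- mat: fixed black rubber mat, 120 (x) x 290 (y) x 3 mm thick; origin at the centre of its underside.
- crucible: white ceramic crucible, 72 mm across, 75 mm high, bystander; origin at the centre of its underside.
- pan: shallow brass scale pan, 110 mm across, 18 mm high, bystander; origin at the centre of its underside.
- caliper: steel caliper lying flat, 200 mm along its y, 10 mm high, bystander; origin at the middle of its beam's underside.
Mind the look-alikes: they are no part of the job. Leave any turquoise look-alike of the tin_3 alone.

How it is judged:
By the outcome, as a careful person would: the job done as asked, in the order asked, and still so for the second after the job is handed in, with the robot touching nothing.
Of tin_1, tin_2 only 1 to 2 are there at a start; the rules pass over those that are not, and their reading is None.
At some moment in a run one of tin_1, tin_2, tin_3, tin_4 may be knocked a few centimetres aside while the robot is not near it.
It also fails if it takes over 210 s, if anything falls off the work surface, if the arm or the gripper's body presses on something with over 40 N, if the wrist force passes 120 N, or if a joint passes its speed limit or range.

ROBOT

A 6-joint arm with a two-finger parallel gripper is mounted at the origin on the work surface. World frame = base frame: x ahead of the robot, y to its left, z up, the work surface at z = 0. Lengths are in m, angles in rad, forces in N, time in s.
With the tool pointing down it reaches from about 0.25 to 0.8 m from the base axis. Payload 3.9 kg.
Tool frame: the origin (TCP) lies where the fingers leave the gripper's body, on its centre line; the fingertips stand 73 mm ahead of it and the grasp point (between the pads) lies 54 mm ahead of it; z points along the fingers, y is the line along which they close (so a half turn about z gives the same grasp; the last joint's range is limited). The gripper opens to 85 mm and grips with 20 to 120 N. Pads are 22 mm wide; open, the fingers measure 114 mm over their backs; the gripper's body (76 mm by 85 mm) begins 54 mm behind the grasp point. The pads swing forward as they close: fully open they stand 13 mm farther back than shut.
Start: joints at [-1.181, 0.26, -0.138, 1.173, 0, 1.571], TCP at [0.199, -0.486, 0.304] pointing down, gripper open.
Joint ranges: [-2.78, 2.78], [-0.83, 1.72], [-1.28, 1.37], [-1.9, 2.12], [-1.57, 1.48], [-3.14, 3.14]. Speed limits (rad/s): [2.57, 2.57, 3.14, 3.14, 3.14, 3.14].

INTERFACE

Orientations are given as a 3x3 rotation matrix whose columns are the frame's x, y, z axes.
In Python, from plant import r, optics gives the robot as it stands. The module is installed in compiled form; this text tells all that it offers.
- The arm moves only by the shell command python3 -m inch 'ROWS' [OPENING] [FORCE]. ROWS is JSON, a list of rows, each an object with "slide": the shift along the tool's x, y, z in units of 25 mm (1.0 is 25 mm), a list of three; "rot": the turn, a rotation vector about the tool's x, y, z in degrees, a list of three. In form: [{"slide": [tx, ty, tz], "rot": [ax, ay, az]}, ...]. A call has 1 to 5 rows; each row is the pose to reach, as a shift and turn from the pose commanded when the call began, along the tool's axes at that moment; what a row does not reach only later rows make up. A row lasts 1/10 s, in which the tool goes at most 50 mm and 8.59 degrees, less where a joint would pass 70% of its speed; a pose out of reach is approached as far as the arm can. A call with a gripper value outside its range is refused whole. OPENING is the opening, from 0 (shut) to 1 (fully open), set as the call begins (- or left out, the last holds). The fingers move at their own pace and stop on an object; FORCE is the grip in N (left out, the last holds). Time passes only in rows, so rows that repeat a pose let the fingers close. It gives the time, the measured TCP pose, the force, the opening and the grip force at its end, in the units of the state.
- r.state(): the state, without advancing time (a new reading comes with each control period).
- optics.camera(name): name is "scene" or "top" or "wrist"; returns the picture (420x560x3 uint8, red, green, blue); there is no depth.
- optics.camera_model(name): a dict with "vertical_fov" (degrees; the focal length in pixels is half the picture's height over the tangent of half this angle, whatever the lens; pixels are square), "cx", "cy" (the principal point, pixels), "extrinsics" (4x4, takes a point from camera to world coordinates); the wrist camera has in their place "T_tool_cam" (4x4, takes a point from camera to tool coordinates, whose origin is the TCP and whose axes are the flange's). Camera axes: x right, y down, z forward; pixel columns grow to the right and rows downward; lengths in m; the calibration is good to about 2 mm. A picture is of the moment at which its call begins: read the wrist's pose just before it. camera_model takes no time and is no camera call.
- r.close_job(): hands the job in; it is judged then, once.
The state is a dict: "time": time; "joints": joint angles; "qd": joint speeds; "joint_efforts": joint torques, N m; "position": TCP position; "eef_rot": TCP orientation; "contact_force": force on the tool from outside, world axes, zero at the start; "ft_torque": the same for the moment, N m; "grip_width": finger opening in m; "gripper_force": force on a finger pad.
Only numpy, scipy, OpenCV 4.12 (cv2) and the standard library are available. Lean on these libraries where they do the work, as an engineer would, in place of code of your own. Each camera call takes 0.05 s, during which the arm holds its last target. There are 200 camera calls.

## Working session

There is one attempt and no reset: what is moved stays moved. The work goes in short steps, Python scripts to look and compute and a shell command to move; the robot and the scene stay as the last step left them, time stands still between calls to the robot, and variables do not carry over. Pictures are saved under pics/ and viewed, at most 14 in all, crops included, and the job is handed in when it is done.

```bash
mkdir -p pics; ls; python3 - <<'E'
from plant import r, optics
import cv2
s=r.state(); print({k:s[k] for k in('time','position','eef_rot','contact_force','grip_width')})
for n in("scene","top","wrist"):
    m=optics.camera_model(n); print(n,m)
    cv2.imwrite(f"pics/{n}0.png",optics.camera(n)[:,:,::-1])
E
```

```text
pics
{'time': 0.0, 'position': array([ 0.19928804, -0.48509351,  0.30304269]), 'eef_rot': array([[ 9.24988067e-01,  3.79995359e-01, -7.76830352e-04],
       [ 3.79996153e-01, -9.24986142e-01,  1.88682669e-03],
       [-1.57192389e-06, -2.04048472e-03, -9.99997918e-01]]), 'contact_force': array([ 0.08717095, -0.63244996,  0.12752686]), 'grip_width': 0.08558757711452919}
scene {'vertical_fov': 50.03528223045574, 'cx': 280.32537458256485, 'cy': 216.04841770836572, 'extrinsics': array([[-0.87224339,  0.37116272, -0.31848029,  0.99173303],
       [ 0.48873926,  0.6855241 , -0.53962084,  0.7935142 ],
       [ 0.01803878, -0.62633453, -0.77934566,  1.05392112],
       [ 0.        ,  0.        ,  0.        ,  1.        ]])}
top {'vertical_fov': 50.24245062772659, 'cx': 278.17789282487564, 'cy': 208.90665427985854, 'extrinsics': array([[-0.01620028, -0.99070257,  0.13507761,  0.39009014],
       [-0.9998662 ,  0.01574538, -0.00443541,  0.07492666],
       [ 0.00226732, -0.1351314 , -0.99082509,  1.38457263],
       [ 0.        ,  0.        ,  0.        ,  1.        ]])}
wrist {'vertical_fov': 63.06645971597834, 'cx': 283.46052695979415, 'cy': 204.51304576719232, 'T_tool_cam': array([[-6.08473591e-04, -9.53340045e-01, -3.01897977e-01,
         7.85170393e-02],
       [ 9.99999709e-01, -7.18880138e-04,  2.54601934e-04,
         1.42089497e-03],
       [-4.59750679e-04, -3.01897735e-01,  9.53340205e-01,
        -6.97261173e-02],
       [ 0.00000000e+00,  0.00000000e+00,  0.00000000e+00,
         1.00000000e+00]])}
```

View pics/top0.png

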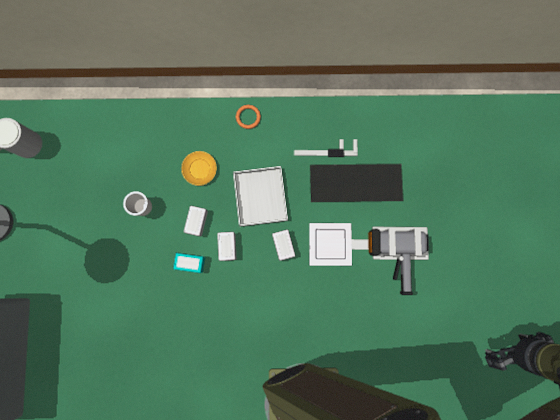

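View pics/scene0.png

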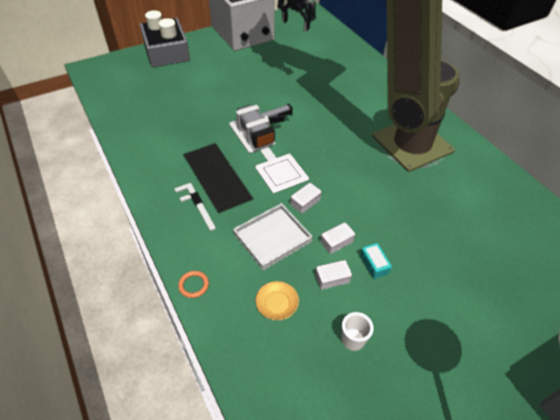

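The top view shows three white tins at (195,221), (226,246) and (284,245), and a turquoise look-alike at (188,262) to leave alone. It also shows the plate (330,244), tray (261,196), mat (356,183), and scanner (400,243) with its grip out to (407,290). I'll measure all of these and check the tins in an enlarged crop.

```bash
cat > h.py <<'E'
import numpy as np, cv2
from plant import r, optics
def pose(name):
    m=optics.camera_model(name)
    if name=="wrist":
        s=r.state(); T=np.eye(4); T[:3,:3]=s['eef_rot']; T[:3,3]=s['position']; E=T@m['T_tool_cam']
    else: E=m['extrinsics']
    f=210/np.tan(np.radians(m['vertical_fov']/2)); return E,f,m['cx'],m['cy']
def shot(name):
    P=pose(name); return optics.camera(name),P
def cast(P,uv,z):
    E,f,cx,cy=P; uv=np.atleast_2d(np.asarray(uv,float))
    d=np.c_[(uv[:,0]-cx)/f,(uv[:,1]-cy)/f,np.ones(len(uv))]@E[:3,:3].T
    return E[:3,3]+d*((z-E[2,3])/d[:,2])[:,None]
def proj(P,X):
    E,f,cx,cy=P; c=(np.atleast_2d(X)-E[:3,3])@E[:3,:3]
    return np.c_[c[:,0]/c[:,2]*f+cx,c[:,1]/c[:,2]*f+cy]
def rect(P,mask_contour,z):
    """min-area rectangle in world of a contour at height z -> centre, (long, short), long-axis yaw deg"""
    w=cast(P,mask_contour.reshape(-1,2),z)[:,:2].astype(np.float32)
    (c,(a,b),_)=R=cv2.minAreaRect(w*1000); bx=cv2.boxPoints(R)
    e=[bx[1]-bx[0],bx[2]-bx[1]]; e.sort(key=np.linalg.norm); l=e[1]
    y=np.degrees(np.arctan2(l[1],l[0])); y=(y+90)%180-90
    return np.round(c,1),(round(max(a,b),1),round(min(a,b),1)),round(float(y),1)
def blobs(im,lo,hi,minA=100,box=None):
    m=cv2.inRange(cv2.cvtColor(im,cv2.COLOR_RGB2HSV),np.array(lo),np.array(hi))
    cs,_=cv2.findContours(m,cv2.RETR_EXTERNAL,cv2.CHAIN_APPROX_NONE)
    out=[]
    for c in cs:
        x,y=c.reshape(-1,2).mean(0)
        if cv2.contourArea(c)>minA and (box is None or box[0]<x<box[2] and box[1]<y<box[3]): out.append(c)
    return out
E
python3 - <<'E'
from h import *
im,P=shot("top")
for lo,hi,z,box in(((0,0,190),(180,40,255),.042,(120,130,440,300)),((0,0,0),(180,255,60),.003,(300,150,440,300)),((0,0,120),(180,60,255),.02,(220,150,300,235)),((0,0,90),(180,60,255),.004,(300,210,440,300)),((0,0,90),(180,60,255),.071,(390,255,420,300))):
    print(lo,z)
    for c in blobs(im,lo,hi,60,box): print(c.reshape(-1,2).mean(0).round(1),rect(P,c,z))
print(cast(P,[[407,290]],.055))
for u,v in((284,245),(226,246),(195,221),(330,215),(261,200)): print(cv2.cvtColor(im[v:v+1,u:u+1],cv2.COLOR_RGB2HSV))
cv2.imwrite("pics/crop1.png",cv2.resize(im[150:310,160:440,::-1],None,fx=2.8,fy=2.8,interpolation=cv2.INTER_CUBIC))
E
```

```text
(0, 0, 190) 0.042
[187.6 262.3] (array([417.2, 340.5]), (63.1, 31.5), 80.2)
[225.8 245.7] (array([464.9, 227.4]), (80.9, 46.4), 2.4)
[283.2 244.3] (array([466.1,  55.7]), (81.6, 46.4), 14.8)
[402.5 235.9] (array([ 471.9, -294.7]), (159.5, 80.9), 89.1)
[335.4 243.9] (array([ 464.6, -109.8]), (171.7, 125.6), 89.1)
[194.4 220.1] (array([543. , 322.8]), (80.8, 46.2), -13.6)
[135.  202.9] (array([598.2, 502.2]), (71.7, 70.4), -44.5)
[263.3 197.2] (array([612.6, 119.9]), (156.8, 140.1), 6.0)
[310.7 152. ] (array([748.4, -33.5]), (101.7, 12.7), 89.1)
(0, 0, 0) 0.003
[396.7 269. ] (array([ 386.4, -291.5]), (62.3, 14.7), -17.0)
[374.9 242.4] (array([ 470.9, -225.7]), (80.1, 33.9), -0.9)
[356. 183.] (array([ 658. , -176.5]), (285.3, 116.9), -90.0)
[335.3 152.9] (array([ 755.9, -115.6]), (47.6, 22.8), 89.1)
(0, 0, 120) 0.02
[259.6 195.5] (array([619.1, 125.1]), (173.4, 152.5), 6.2)
(0, 0, 90) 0.004
[401.4 251.5] (array([ 419.8, -304.1]), (198.1, 170.3), -1.0)
[335.4 244.1] (array([ 466.7, -114.8]), (182.0, 129.2), 89.1)
(0, 0, 90) 0.071
[[ 0.32592941 -0.30400976  0.055     ]]
[[[ 30   2 220]]]
[[[ 40   3 222]]]
[[[ 30   3 224]]]
[[[ 73 121 129]]]
[[[ 20   3 219]]]
```

View pics/crop1.png

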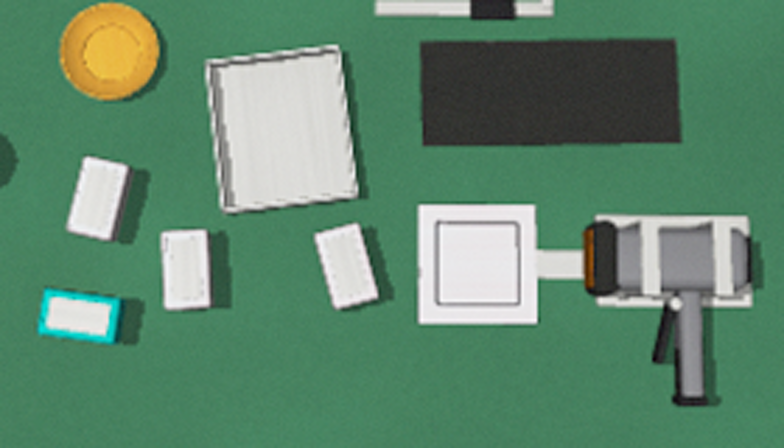

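Confirmed in the crop: three plain white tins, at about (99,198), (186,270) and (346,265) in crop pixels. The turquoise-rimmed one at (80,315) is the look-alike. The plate's engraved square is at (477,264). Next I'll get the plate, station and tray poses and set up a move calculator.

```bash
cat >> h.py <<'E'
from scipy.spatial.transform import Rotation as Rn
def go(x,y,z,yaw,s=None):
    """print slide (25 mm units) and rot (deg) from the present pose to TCP x,y,z (mm), tool down, tool x at yaw deg"""
    s=s or r.state(); R=s['eef_rot']; c,n=np.cos(np.radians(yaw)),np.sin(np.radians(yaw))
    G=np.array([[c,n,0],[n,-c,0],[0,0,-1]])
    d=R.T@(np.array([x,y,z])/1000-s['position'])/.025
    print((x,y,z,yaw),"slide",d.round(2).tolist(),"rot",Rn.from_matrix(R.T@G).as_rotvec(degrees=True).round(1).tolist())
E
python3 - <<'E'
from h import *
im=cv2.imread("pics/top0.png")[:,:,::-1].copy(); P=pose("top")
m=cv2.inRange(cv2.cvtColor(im,cv2.COLOR_RGB2HSV),(0,0,120),(180,60,255))
m=cv2.morphologyEx(m,cv2.MORPH_CLOSE,np.ones((5,5))); m=cv2.morphologyEx(m,cv2.MORPH_OPEN,np.ones((21,21)))
for c in cv2.findContours(m,0,1)[0]:
    print(c.reshape(-1,2).mean(0), rect(P,c,.004), rect(P,c,.025))
g=im[222:268,310:352].max(2); d=(g<190).astype(np.uint8); d[:4]=0;d[-5:]=0;d[:,:4]=0;d[:,-5:]=0
c=np.argwhere(d)[:,::-1]+[310,222]; print(len(c),rect(P,c.astype(np.int32),.004))
for x in (290,275,265):print(im[x,392:420].tolist()[::3])
go(466,56,250,14.8)
E
```

```text
[402.78145695 243.10596026] (array([ 466.4, -313.6]), (137.7, 98.5), 89.1) (array([ 465.3, -307.7]), (135.6, 97.0), 89.1)
[329.8742515 244.1257485] (array([467.1, -89.4]), (131.3, 129.2), 89.1) (array([466. , -86.9]), (129.3, 127.2), 89.1)
[259.7715736  195.63959391] (array([622.1, 125.8]), (174.5, 154.1), 6.0) (array([618.6, 125. ]), (171.8, 151.8), 6.0)
[  7.30864198 131.85185185] (array([839.7, 924.3]), (95.1, 50.9), 3.6) (array([832.8, 911.4]), (93.6, 50.1), 3.6)
[87.5 88. ] (array([981.9, 677.7]), (110.2, 67.6), 89.1) (array([972.9, 668.6]), (108.5, 66.6), 89.1)
[222.5         86.52702703] (array([980.3, 242.5]), (294.9, 71.1), 89.1) (array([971.4, 240. ]), (290.4, 70.1), 89.1)
[349.5  85. ] (array([ 979.1, -168.7]), (121.2, 67.9), 89.1) (array([ 970.2, -164.9]), (119.4, 66.8), 89.1)
[483.5         83.50458716] (array([ 977.6, -603.2]), (293.0, 71.4), 89.1) (array([ 968.7, -592.9]), (288.6, 70.3), 89.1)
[287.54835924  32.86010363] (array([1160.7,    8.2]), (1600.4, 234.6), 89.2) (array([1149. ,    9.2]), (1576.1, 231.0), 89.2)
151 (array([468.5, -89.3]), (93.7, 89.2), 89.1)
[[70, 129, 94], [72, 129, 94], [71, 131, 97], [38, 56, 42], [124, 126, 128], [150, 149, 155], [127, 125, 128], [41, 82, 60], [72, 137, 103], [72, 132, 97]]
[[65, 120, 90], [36, 35, 37], [47, 83, 61], [20, 22, 21], [138, 139, 143], [143, 142, 146], [103, 104, 104], [49, 85, 64], [72, 132, 97], [69, 129, 95]]
[[71, 131, 96], [59, 104, 76], [47, 46, 47], [70, 68, 71], [139, 141, 144], [141, 142, 146], [109, 112, 111], [47, 83, 63], [71, 131, 97], [71, 132, 97]]
(466, 56, 250, 14.8) slide [18.09, -15.97, 2.15] rot [-0.1, 0.0, 7.5]
```

```bash
python3 -m inch '[{"slide":[6,-5.3,0],"rot":[0,0,0]},{"slide":[6,-5.3,0],"rot":[0,0,0]},{"slide":[6,-5.3,0],"rot":[0,0,0]},{"slide":[6,-5.3,0],"rot":[0,0,0]},{"slide":[6,-5.3,0],"rot":[0,0,0]}]' 1
python3 -m inch '[{"slide":[6,-5.3,0],"rot":[0,0,0]},{"slide":[6,-5.3,0],"rot":[0,0,0]},{"slide":[6,-5.3,0],"rot":[0,0,0]},{"slide":[6,-5.3,0],"rot":[0,0,0]},{"slide":[6,-5.3,0],"rot":[0,0,0]}]'
python3 -m inch '[{"slide":[6,-5.3,2],"rot":[0,0,7.5]},{"slide":[6,-5.3,2],"rot":[0,0,7.5]},{"slide":[6,-5.3,2],"rot":[0,0,7.5]},{"slide":[6,-5.3,2],"rot":[0,0,7.5]},{"slide":[6,-5.3,2],"rot":[0,0,7.5]}]'
python3 - <<'E'
from h import *
im,P=shot("wrist"); cv2.imwrite("pics/w1.png",im[:,:,::-1]); print(r.state()['time'])
for c in blobs(im,(0,0,150),(180,40,255),2000): print(c.reshape(-1,2).mean(0).round(1),rect(P,c,.042))
go(466,56,84,14.8)
E
```

```text
time: 0.7
position: [0.289, -0.3012, 0.3038]
eef_rot: [[0.922, 0.387, -0.0], [0.387, -0.922, 0.003], [0.001, -0.003, -1.0]]
contact_force: [0.2, -0.6, -1.2]
grip_width: 0.0852
gripper_force: 0.0
time: 1.2
position: [0.3785, -0.1224, 0.304]
eef_rot: [[0.921, 0.389, 0.001], [0.389, -0.921, 0.002], [0.002, -0.001, -1.0]]
contact_force: [-0.3, -0.3, 0.1]
grip_width: 0.0852
gripper_force: 0.0
time: 1.7
position: [0.4665, 0.0552, 0.2526]
eef_rot: [[0.966, 0.259, -0.0], [0.259, -0.966, 0.001], [0.0, -0.001, -1.0]]
contact_force: [-0.5, -1.4, 0.3]
grip_width: 0.0855
gripper_force: 0.0
1.75
[433.3 189.4] (array([497. , -71.9]), (75.9, 42.6), 88.8)
[284.  186.2] (array([470.4,  53.8]), (80.0, 46.5), 14.5)
[437.4 173.8] (array([504.2, -71.6]), (113.5, 65.7), 88.9)
[ 80.5 135.1] (array([469.2, 224.5]), (80.6, 45.7), 2.5)
[249.6  49. ] (array([569.2, 116.3]), (138.2, 70.9), -79.6)
(466, 56, 84, 14.8) slide [0.0, -0.04, 6.74] rot [-0.0, 0.0, 0.2]
```

View pics/w1.png

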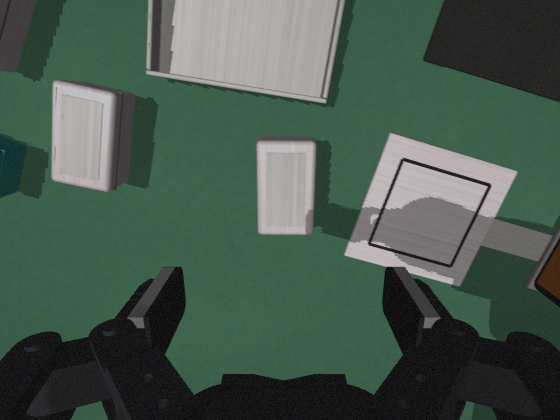

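The wrist view shows the tin centred between the fingers at (284,186), the plate to its right, and the next tin at (82,135). I'll grip this one and weigh it.

```bash
python3 -m inch '[{"slide":[0.1,0,1.8],"rot":[0,0,0]},{"slide":[0.1,0,3.6],"rot":[0,0,0]},{"slide":[0.1,0,5.2],"rot":[0,0,0]},{"slide":[0.1,0,6.2],"rot":[0,0,0]},{"slide":[0.1,0,6.7],"rot":[0,0,0]}]' 1 | head -2
python3 -m inch '[{"slide":[0,0,0],"rot":[0,0,0]},{"slide":[0,0,0],"rot":[0,0,0]},{"slide":[0,0,0],"rot":[0,0,0]},{"slide":[0,0,0],"rot":[0,0,0]},{"slide":[0,0,0],"rot":[0,0,0]}]' 0 50
python3 -m inch '[{"slide":[0,0,0],"rot":[0,0,0]},{"slide":[0,0,0],"rot":[0,0,0]},{"slide":[0,0,-0.6],"rot":[0,0,0]},{"slide":[0,0,-1.5],"rot":[0,0,0]},{"slide":[0,0,-2],"rot":[0,0,0]}]'
for i in 1 2 3; do python3 -m inch '[{"slide":[0,0,0],"rot":[0,0,0]},{"slide":[0,0,0],"rot":[0,0,0]},{"slide":[0,0,0],"rot":[0,0,0]}]' | grep -E "time|contact"; done
```

```text
time: 2.25
position: [0.465, 0.0511, 0.0843]
time: 2.75
position: [0.4681, 0.0533, 0.0877]
eef_rot: [[0.967, 0.256, 0.003], [0.256, -0.967, -0.001], [0.002, 0.001, -1.0]]
contact_force: [-0.9, -2.2, 6.1]
grip_width: 0.049
gripper_force: 53.6
time: 3.25
position: [0.4675, 0.0539, 0.1378]
eef_rot: [[0.967, 0.256, 0.001], [0.256, -0.967, 0.0], [0.001, 0.0, -1.0]]
contact_force: [-0.6, -0.6, -2.4]
grip_width: 0.0491
gripper_force: 52.7
time: 3.55
contact_force: [-0.5, -0.0, -2.8]
time: 3.85
contact_force: [-0.4, 0.2, -1.1]
time: 4.15
contact_force: [0.4, 0.9, -2.1]
```

About 2 N. I'll set it back and weigh the next one.

```bash
python3 -m inch '[{"slide":[0,0,0.8],"rot":[0,0,0]},{"slide":[0,0,1.5],"rot":[0,0,0]},{"slide":[0,0,1.8],"rot":[0,0,0]},{"slide":[0,0,1.95],"rot":[0,0,0]},{"slide":[0,0,1.95],"rot":[0,0,0]}]'|grep -E "pos|contact"
python3 -m inch '[{"slide":[0,0,0],"rot":[0,0,0]},{"slide":[0,0,0],"rot":[0,0,0]},{"slide":[0,0,0],"rot":[0,0,0]},{"slide":[0,0,0],"rot":[0,0,0]},{"slide":[0,0,0],"rot":[0,0,0]}]' 1 | grep width
python3 -m inch '[{"slide":[0,0,-2],"rot":[0,0,0]},{"slide":[0,0,-4],"rot":[0,0,0]},{"slide":[0,0,-6],"rot":[0,0,0]},{"slide":[0,0,-6],"rot":[0,0,0]}]' | grep -E "pos|contact"
python3 - <<'E'
from h import *
im,P=shot("top")
for c in blobs(im,(0,0,190),(180,40,255),60,(160,130,300,300)): print(c.reshape(-1,2).mean(0).round(1),rect(P,c,.042))
im,P=shot("wrist"); print(r.state()['time'],r.state()['contact_force'])
for c in blobs(im,(0,0,150),(180,40,255),2000): print(c.reshape(-1,2).mean(0).round(1),rect(P,c,.042))
go(467,226,240,2.5)
E
```

```text
position: [0.4672, 0.0537, 0.0881]
contact_force: [0.1, 0.2, -1.9]
grip_width: 0.0855
position: [0.4711, 0.0542, 0.2444]
contact_force: [1.8, -0.1, -0.7]
[187.6 262.3] (array([417.2, 340.5]), (63.1, 31.5), 80.2)
[225.8 245.7] (array([465.2, 227.5]), (81.9, 47.0), 2.7)
[194.2 220.1] (array([542.9, 322.5]), (81.4, 47.0), -13.6)
[260.8 194.3] (array([611.9, 119.8]), (158.9, 140.1), 6.0)
5.65 [ 0.80118754 -0.59649254  0.40611411]
[437. 195.] (array([499.4, -72. ]), (75.5, 37.4), 88.9)
[281.3 196.3] (array([469.2,  53.6]), (79.4, 46.4), 14.7)
[440.5 179.8] (array([506.9, -71.6]), (112.9, 59.0), 88.8)
[ 71.7 144.4] (array([468.4, 223.6]), (80.5, 45.6), 2.5)
[242.4  50.7] (array([570.6, 115.7]), (137.6, 73.5), -80.0)
(467, 226, 240, 2.5) slide [1.72, -6.67, -0.03] rot [0.0, -0.2, 12.3]
```

```bash
python3 -m inch '[{"slide":[1.7,-6.65,0],"rot":[0,0,12]},{"slide":[1.7,-6.65,0],"rot":[0,0,12]},{"slide":[1.7,-6.65,0],"rot":[0,0,12]},{"slide":[1.7,-6.65,0],"rot":[0,0,12]},{"slide":[1.7,-6.65,0],"rot":[0,0,12]}]' |head -2
python3 -m inch '[{"slide":[0,0,1.7],"rot":[0,0,0]},{"slide":[0,0,3.4],"rot":[0,0,0]},{"slide":[0,0,4.9],"rot":[0,0,0]},{"slide":[0,0,5.8],"rot":[0,0,0]},{"slide":[0,0,6],"rot":[0,0,0]}]' | head -2
python3 -m inch '[{"slide":[0,0,0],"rot":[0,0,0]},{"slide":[0,0,0],"rot":[0,0,0]},{"slide":[0,0,0],"rot":[0,0,0]},{"slide":[0,0,0],"rot":[0,0,0]},{"slide":[0,0,0],"rot":[0,0,0]}]' 0 50
python3 -m inch '[{"slide":[0,0,0],"rot":[0,0,0]},{"slide":[0,0,0],"rot":[0,0,0]},{"slide":[0,0,-0.6],"rot":[0,0,0]},{"slide":[0,0,-1.5],"rot":[0,0,0]},{"slide":[0,0,-2],"rot":[0,0,0]}]'
for i in 1 2 3; do python3 -m inch '[{"slide":[0,0,0],"rot":[0,0,0]},{"slide":[0,0,0],"rot":[0,0,0]},{"slide":[0,0,0],"rot":[0,0,0]}]' | grep -E "time|contact"; done
```

```text
time: 6.15
position: [0.4815, 0.0645, 0.2368]
time: 6.65
position: [0.4788, 0.0674, 0.085]
time: 7.15
position: [0.4828, 0.0675, 0.0898]
eef_rot: [[0.993, 0.118, -0.002], [0.118, -0.992, 0.042], [0.003, -0.042, -0.999]]
contact_force: [-1.5, -1.3, 6.9]
grip_width: 0.0526
gripper_force: 47.5
time: 7.65
position: [0.4827, 0.066, 0.14]
eef_rot: [[0.993, 0.119, -0.003], [0.119, -0.992, 0.044], [0.002, -0.044, -0.999]]
contact_force: [0.6, 0.5, -1.9]
grip_width: 0.0524
gripper_force: 48.6
time: 7.95
contact_force: [-0.1, 0.7, -0.9]
time: 8.25
contact_force: [0.0, 0.0, -2.5]
time: 8.55
contact_force: [-0.9, -0.1, -1.4]
```

The arm stopped short of that target and I re-lifted the same tin. I'll check the joints to see why.

```bash
python3 - <<'E'
from h import *
s=r.state(); print(s['time'],s['joints'].round(3) if hasattr(s['joints'],'round') else s['joints'],s['position'])
E
```

```text
8.55 [ 0.114  0.332 -0.512  0.728  0.043  3.136] [0.48158749 0.06566679 0.13756966]
```

Joint 6 is at its limit (q6 = q1 + π − yaw). I'll set the tin down and use the half-turned grasp (yaw ≈ 180°) from here on.

```bash
python3 -m inch '[{"slide":[0,0,0.8],"rot":[0,0,0]},{"slide":[0,0,1.5],"rot":[0,0,0]},{"slide":[0,0,1.8],"rot":[0,0,0]},{"slide":[0,0,1.95],"rot":[0,0,0]},{"slide":[0,0,1.95],"rot":[0,0,0]}]'|grep -E "pos|contact"
python3 -m inch '[{"slide":[0,0,0],"rot":[0,0,0]},{"slide":[0,0,0],"rot":[0,0,0]},{"slide":[0,0,0],"rot":[0,0,0]},{"slide":[0,0,0],"rot":[0,0,0]},{"slide":[0,0,0],"rot":[0,0,0]}]' 1 | grep width
python3 -m inch '[{"slide":[0,0,-2],"rot":[0,0,0]},{"slide":[0,0,-4],"rot":[0,0,0]},{"slide":[0,0,-6],"rot":[0,0,0]},{"slide":[0,0,-6],"rot":[0,0,0]}]' | grep -E "pos|contact"
for i in 1 2 3 4; do python3 -m inch '[{"slide":[0,0,0],"rot":[0,0,-8.5]},{"slide":[0,0,0],"rot":[0,0,-17]},{"slide":[0,0,0],"rot":[0,0,-25.5]},{"slide":[0,0,0],"rot":[0,0,-34]},{"slide":[0,0,0],"rot":[0,0,-42]}]' | grep rot; done
python3 - <<'E'
from h import *
im,P=shot("top"); s=r.state(); print(s['time'],np.round(s['joints'],2))
for c in blobs(im,(0,0,190),(180,40,255),60,(160,130,300,300)): print(c.reshape(-1,2).mean(0).round(1),rect(P,c,.042))
go(467,226,240,182.5)
E
```

```text
position: [0.4809, 0.0679, 0.0899]
contact_force: [-3.4, 0.5, 4.9]
grip_width: 0.085
position: [0.4863, 0.0616, 0.2456]
contact_force: [1.3, 0.6, -0.7]
eef_rot: [[0.654, 0.756, -0.008], [0.756, -0.653, 0.043], [0.027, -0.034, -0.999]]
eef_rot: [[-0.02, 1.0, -0.008], [0.999, 0.02, 0.043], [0.043, -0.007, -0.999]]
eef_rot: [[-0.684, 0.73, -0.008], [0.729, 0.683, 0.043], [0.036, 0.024, -0.999]]
eef_rot: [[-0.996, 0.085, -0.008], [0.084, 0.996, 0.043], [0.011, 0.042, -0.999]]
12.0 [ 0.1   0.23 -0.35  0.99  0.04  0.19]
[187.6 262.3] (array([417.2, 340.5]), (63.1, 31.5), 80.2)
[225.8 245.7] (array([465.2, 227.4]), (81.9, 46.9), 2.9)
[194.2 220.1] (array([542.9, 322.5]), (81.5, 47.0), -13.6)
[258.9 193.4] (array([612.7, 118.8]), (162.3, 134.7), 3.2)
(467, 226, 240, 182.5) slide [1.13, 6.52, 0.21] rot [2.4, -0.5, -7.2]
```

```bash
python3 -m inch '[{"slide":[1.1,6.5,0.2],"rot":[2.4,-0.5,-7]},{"slide":[1.1,6.5,0.2],"rot":[2.4,-0.5,-7]},{"slide":[1.1,6.5,0.2],"rot":[2.4,-0.5,-7]},{"slide":[1.1,6.5,0.2],"rot":[2.4,-0.5,-7]},{"slide":[1.1,6.5,0.2],"rot":[2.4,-0.5,-7]}]' |head -3
python3 - <<'E'
from h import *
im,P=shot("wrist")
for c in blobs(im,(0,0,150),(180,40,255),2000): print(c.reshape(-1,2).mean(0).round(1),rect(P,c,.042))
go(467,226,90,182.5)
E
```

```text
time: 12.5
position: [0.4691, 0.2277, 0.2403]
eef_rot: [[-0.999, -0.034, 0.001], [-0.034, 0.999, 0.0], [-0.001, 0.0, -1.0]]
[175.  299.1] (array([596.4, 126.2]), (138.5, 134.8), -83.7)
[383.7 274.5] (array([544.8, 319. ]), (80.9, 45.8), -13.4)
[280.6 187.8] (array([467.3, 224.3]), (81.0, 46.5), 2.8)
[428.7 135.6] (array([419.7, 337.5]), (63.7, 31.7), 81.2)
(467, 226, 90, 182.5) slide [0.08, 0.0, 6.01] rot [-0.0, 0.0, -0.6]
```

```bash

python3 -m inch '[{"slide":[0.1,0,1.7],"rot":[0,0,0]},{"slide":[0.1,0,3.4],"rot":[0,0,0]},{"slide":[0.1,0,4.9],"rot":[0,0,0]},{"slide":[0.1,0,5.8],"rot":[0,0,0]},{"slide":[0.1,0,6],"rot":[0,0,0]}]' | head -2
python3 -m inch '[{"slide":[0,0,0],"rot":[0,0,0]},{"slide":[0,0,0],"rot":[0,0,0]},{"slide":[0,0,0],"rot":[0,0,0]},{"slide":[0,0,0],"rot":[0,0,0]},{"slide":[0,0,0],"rot":[0,0,0]}]' 0 50
python3 -m inch '[{"slide":[0,0,0],"rot":[0,0,0]},{"slide":[0,0,0],"rot":[0,0,0]},{"slide":[0,0,-0.6],"rot":[0,0,0]},{"slide":[0,0,-1.5],"rot":[0,0,0]},{"slide":[0,0,-2],"rot":[0,0,0]}]'
for i in 1 2 3; do python3 -m inch '[{"slide":[0,0,0],"rot":[0,0,0]},{"slide":[0,0,0],"rot":[0,0,0]},{"slide":[0,0,0],"rot":[0,0,0]}]' | grep -E "time|contact"; done
```

```text
time: 13.05
position: [0.465, 0.2228, 0.088]
time: 13.55
position: [0.4686, 0.2257, 0.0927]
eef_rot: [[-1.0, -0.031, 0.005], [-0.031, 1.0, 0.001], [-0.005, 0.001, -1.0]]
contact_force: [-0.8, -2.9, 6.8]
grip_width: 0.0493
gripper_force: 53.8
time: 14.05
position: [0.4671, 0.2259, 0.142]
eef_rot: [[-0.999, -0.032, 0.002], [-0.032, 0.999, 0.001], [-0.002, 0.001, -1.0]]
contact_force: [0.7, 1.1, -5.3]
grip_width: 0.0484
gripper_force: 54.5
time: 14.35
contact_force: [-0.6, 0.5, -5.6]
time: 14.65
contact_force: [0.1, -0.0, -5.8]
time: 14.95
contact_force: [-0.6, -0.8, -6.2]
```

It reads 5.8 N against about 2 N. This is the loaded tin: a third tin at more than twice this weight would exceed 0.8 kg. I'll raise it and carry it to the plate.

```bash

python3 -m inch '[{"slide":[0,0,-1.5],"rot":[0,0,0]},{"slide":[0,0,-3],"rot":[0,0,0]},{"slide":[0,-2,-3],"rot":[0,0,0]},{"slide":[0,-4,-3],"rot":[0,0,0]},{"slide":[0,-6,-3],"rot":[0,0,0]}]' | grep pos
python3 -m inch '[{"slide":[0,-1.5,0],"rot":[0,0,0]},{"slide":[0,-3,0],"rot":[0,0,0]},{"slide":[0,-4.5,0],"rot":[0,0,0]},{"slide":[0,-6,0],"rot":[0,0,0]},{"slide":[0,-6,0],"rot":[0,0,0]}]' | grep -E "pos|grip"
python3 - <<'E'
from h import *
im,P=shot("wrist"); cv2.imwrite("pics/w2.png",im[:,:,::-1]); print(r.state()['time'])
im,P=shot("top")
for c in blobs(im,(0,0,190),(180,40,255),60,(160,130,300,300)): print(c.reshape(-1,2).mean(0).round(1),rect(P,c,.042))
go(469,-89.5,105,179.2)
E
```

```text
position: [0.4718, 0.0746, 0.2164]
position: [0.4769, -0.0783, 0.216]
grip_width: 0.0487
gripper_force: 56.3
16.0
[187.6 262.4] (array([416.8, 340.5]), (62.9, 31.6), 81.0)
[279.1 246. ] (array([461.2,  68. ]), (81.5, 47.1), 15.7)
[194.2 220.1] (array([542.9, 322.5]), (81.5, 47.0), -13.6)
[263.3 196.4] (array([611.9, 119.8]), (159.0, 140.5), 6.1)
(469, -89.5, 105, 179.2) slide [0.32, -0.58, 4.43] rot [0.1, 0.1, 2.5]
```

View pics/w2.png

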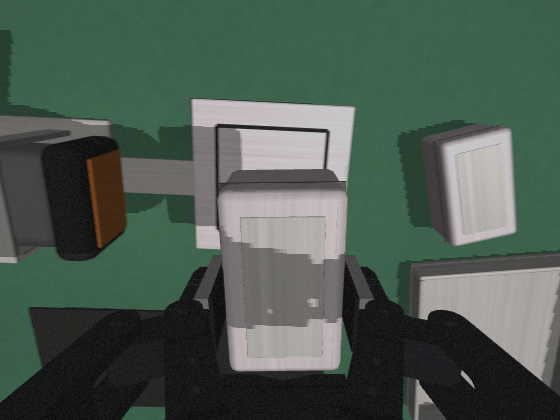

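The wrist view shows the held tin level over the plate, with the square's near corners at (216,124) and (328,130) and the plate's at (192,99) and (355,106). I'll refine the plate pose from those.

```bash
python3 - <<'E'
from h import *
P=pose("wrist")
for a,b,h in(((216,124),(328,130),46),((192,99),(355,106),65)):
    w=cast(P,[a,b],.004)[:,:2]*1000; d=w[1]-w[0]; L=np.linalg.norm(d); d/=L
    print(w.round(1),L.round(1),"yaw",np.degrees(np.arctan2(d[1],d[0])).round(2)-90,"centre",(w.mean(0)+h*np.array([d[1],-d[0]])).round(1))
E
```

```text
[[ 424.  -131.4]
 [ 426.2  -41.2]] 90.2 yaw -1.3599999999999994 centre [471.1 -87.4]
[[ 405.4 -149.6]
 [ 407.   -21.1]] 128.5 yaw -0.7099999999999937 centre [471.2 -86.2]
```

```bash

python3 -m inch '[{"slide":[0.25,-0.5,1.7],"rot":[0,0,2.5]},{"slide":[0.25,-0.5,3.2],"rot":[0,0,2.5]},{"slide":[0.25,-0.5,4.2],"rot":[0,0,2.5]},{"slide":[0.25,-0.5,4.2],"rot":[0,0,2.5]},{"slide":[0.25,-0.5,4.2],"rot":[0,0,2.5]}]' | grep -E "pos|cont|rot"; python3 - <<'E'
from h import *
go(470.5,-88,97,179.1)
E
```

```text
position: [0.4708, -0.0859, 0.1109]
eef_rot: [[-1.0, 0.01, 0.0], [0.01, 1.0, 0.001], [-0.0, 0.001, -1.0]]
contact_force: [0.4, -0.0, -5.0]
(470.5, -88, 97, 179.1) slide [0.01, -0.08, 0.56] rot [0.1, 0.0, 0.3]
```

```bash

python3 -m inch '[{"slide":[0,-0.06,0.3],"rot":[0,0,0]},{"slide":[0,-0.06,0.5],"rot":[0,0,0]},{"slide":[0,-0.06,0.6],"rot":[0,0,0]},{"slide":[0,-0.06,0.62],"rot":[0,0,0]},{"slide":[0,-0.06,0.62],"rot":[0,0,0]}]' | grep -E "pos|cont"
python3 -m inch '[{"slide":[0,0,0],"rot":[0,0,0]},{"slide":[0,0,0],"rot":[0,0,0]},{"slide":[0,0,0],"rot":[0,0,0]},{"slide":[0,0,0],"rot":[0,0,0]},{"slide":[0,0,0],"rot":[0,0,0]}]' 1 | grep -E "width|cont"
python3 -m inch '[{"slide":[0,0,-2],"rot":[0,0,0]},{"slide":[0,0,-4],"rot":[0,0,0]},{"slide":[0,0,-6],"rot":[0,0,0]},{"slide":[0,0,-6],"rot":[0,0,0]},{"slide":[0,0,-6],"rot":[0,0,0]}]' | grep -E "pos|contact"
python3 - <<'E'
from h import *
im,P=shot("wrist"); cv2.imwrite("pics/w3.png",im[:,:,::-1])
for c in blobs(im,(0,0,170),(180,40,255),2000): print(c.reshape(-1,2).mean(0).round(1),rect(P,c,.046),rect(P,c,.004))
go(376,-297,250,179.1)
E
```

```text
position: [0.4715, -0.0883, 0.0968]
contact_force: [-2.3, 0.4, 4.9]
contact_force: [-0.3, -0.2, -0.2]
grip_width: 0.0854
position: [0.4716, -0.0885, 0.2466]
contact_force: [-0.2, -0.2, -0.2]
[495.7 285. ] (array([576. ,  93.7]), (118.0, 95.7), -83.9) (array([604.1, 122. ]), (136.4, 110.6), -83.9)
[470.6 175.5] (array([462.3,  61.9]), (79.0, 45.1), 15.7) (array([472.6,  85.3]), (91.3, 52.1), 15.7)
[273.7 173.9] (array([ 460. , -113.2]), (154.3, 110.7), 88.7) (array([ 470. , -117.1]), (178.3, 127.9), 88.7)
(376, -297, 250, 179.1) slide [3.68, -8.39, -0.21] rot [0.0, 0.1, 0.2]
```

View pics/w3.png

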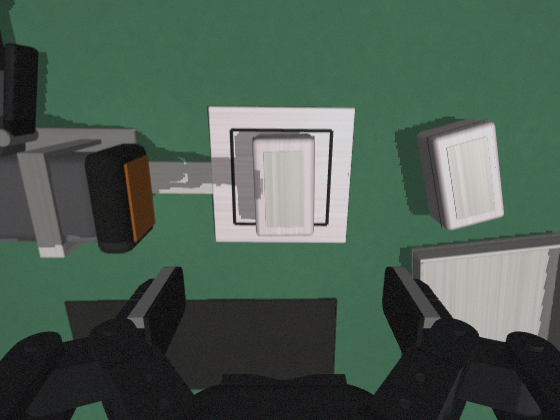

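The tin stands on the plate and is released. Its lid is at about (284,185), and the square's corners are at (231,130), (333,130), (329,225) and (234,223). I'll check how well it is centred using the same camera.

```bash
python3 - <<'E'
from h import *
P=pose("wrist")
q=cast(P,[(231,130),(333,130),(329,225),(234,223)],.004)[:,:2]*1000; print(q.round(1),q.mean(0))
p=cast(P,[(211,108),(354,109),(346,242),(217,241)],.004)[:,:2]*1000; print(p.mean(0))
l=cast(P,[(253,137),(314,136),(313,236),(256,236)],.046)[:,:2]*1000; print(l.round(1),l.mean(0))
E
```

```text
[[ 423.4 -135.3]
 [ 424.5  -44.5]
 [ 515.   -45.5]
 [ 511.8 -137.6]] [468.66938116 -90.73359091]
[468.67025259 -90.51105785]
[[ 425.  -112.2]
 [ 424.9  -65. ]
 [ 508.6  -64.6]
 [ 508.  -113. ]] [466.61501114 -88.68625141]
```

```bash

python3 -m inch '[{"slide":[1.8,-4.2,0],"rot":[0,0,0]},{"slide":[1.8,-4.2,0],"rot":[0,0,0]},{"slide":[1.8,-4.2,0],"rot":[0,0,0]},{"slide":[1.8,-4.2,0],"rot":[0,0,0]}]' | grep -E "pos"
python3 -m inch '[{"slide":[1.85,-4.2,0],"rot":[0,0,0]},{"slide":[1.85,-4.2,0],"rot":[0,0,0]},{"slide":[1.85,-4.2,0],"rot":[0,0,0]},{"slide":[1.85,-4.2,0],"rot":[0,0,0]},{"slide":[1.85,-4.2,0],"rot":[0,0,0]}]' | grep -E "pos|rot"
python3 - <<'E'
from h import *
im,P=shot("wrist"); cv2.imwrite("pics/w4.png",im[:,:,::-1])
o=np.array([465.3,-305]); a=np.radians(-.8); R=np.array([[np.cos(a),-np.sin(a)],[np.sin(a),np.cos(a)]])
for q,z in(((-90,5),71),((-150,-12),71),((-150,12),71),((-60,-12),71),((-60,12),71)):
    w=o+R@np.array(q); print(q,w.round(1),proj(P,[[w[0]/1000,w[1]/1000,z/1000]]).round(0))
E
```

```text
position: [0.4222, -0.1939, 0.2429]
position: [0.3767, -0.2962, 0.2437]
eef_rot: [[-1.0, 0.012, -0.001], [0.012, 1.0, 0.003], [0.001, 0.003, -1.0]]
(-90, 5) [ 375.4 -298.7] [[281. 201.]]
(-150, -12) [ 315.1 -314.9] [[256. 118.]]
(-150, 12) [ 315.5 -290.9] [[291. 118.]]
(-60, -12) [ 405.1 -316.2] [[258. 239.]]
(-60, 12) [ 405.5 -292.2] [[290. 239.]]
```

View pics/w4.png

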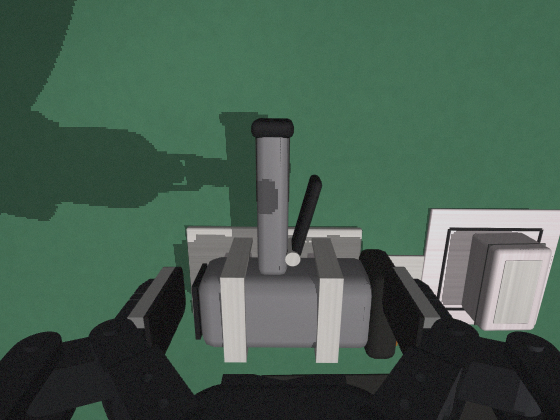

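The view shows the grip at columns 257–289 and the trigger from (292,258) to (316,178), matching the projected station. I'll descend to squeeze.

```bash
python3 - <<'E'
from h import *
go(375.4,-299,109,179.2)
E
```

```text
(375.4, -299, 109, 179.2) slide [0.06, -0.14, 5.4] rot [0.2, -0.0, 0.2]
```

```bash

python3 -m inch '[{"slide":[0.05,-0.14,1.5],"rot":[0,0,0]},{"slide":[0.05,-0.14,3],"rot":[0,0,0]},{"slide":[0.05,-0.14,4.4],"rot":[0,0,0]},{"slide":[0.05,-0.14,5.2],"rot":[0,0,0]},{"slide":[0.05,-0.14,5.4],"rot":[0,0,0]}]' | grep -E "pos|cont"
python3 -m inch '[{"slide":[0,0,0],"rot":[0,0,0]},{"slide":[0,0,0],"rot":[0,0,0]},{"slide":[0,0,0],"rot":[0,0,0]},{"slide":[0,0,0],"rot":[0,0,0]},{"slide":[0,0,0],"rot":[0,0,0]}]' 0 30 | grep -vE rot
python3 -m inch '[{"slide":[0,0,0],"rot":[0,0,0]},{"slide":[0,0,0],"rot":[0,0,0]},{"slide":[0,0,0],"rot":[0,0,0]}]' | grep -vE rot
```

```text
position: [0.3747, -0.2979, 0.1074]
contact_force: [-0.1, 0.8, 0.6]
time: 20.05
position: [0.3757, -0.2997, 0.111]
contact_force: [-1.1, 5.2, 4.7]
grip_width: 0.0332
gripper_force: 32.0
time: 20.35
position: [0.3757, -0.2998, 0.1111]
contact_force: [-0.6, 5.1, 5.0]
grip_width: 0.0325
gripper_force: 32.0
```

Width 33 mm means the trigger is fully in. I'll hold a little longer, then release and rise.

```bash

python3 -m inch '[{"slide":[0,0,0],"rot":[0,0,0]},{"slide":[0,0,0],"rot":[0,0,0]},{"slide":[0,0,0],"rot":[0,0,0]},{"slide":[0,0,0],"rot":[0,0,0]},{"slide":[0,0,0],"rot":[0,0,0]}]' | grep -E "wid|time"
python3 -m inch '[{"slide":[0,0,0],"rot":[0,0,0]},{"slide":[0,0,0],"rot":[0,0,0]},{"slide":[0,0,0],"rot":[0,0,0]},{"slide":[0,0,0],"rot":[0,0,0]},{"slide":[0,0,0],"rot":[0,0,0]}]' 1 | grep -vE rot
python3 -m inch '[{"slide":[0,0,0],"rot":[0,0,0]},{"slide":[0,0,-1.5],"rot":[0,0,0]},{"slide":[0,0,-3],"rot":[0,0,0]},{"slide":[0,0,-5],"rot":[0,0,0]},{"slide":[0,0,-5.4],"rot":[0,0,0]}]' | grep -E "pos|cont"
python3 - <<'E'
from h import *
im,P=shot("wrist"); cv2.imwrite("pics/w5.png",im[:,:,::-1])
im,P=shot("top")
for c in blobs(im,(0,0,190),(180,40,255),60,(160,130,300,300)): print(c.reshape(-1,2).mean(0).round(1),rect(P,c,.042))
go(470,-89,240,179.2)
E
```

```text
time: 20.85
grip_width: 0.0329
time: 21.35
position: [0.3759, -0.3014, 0.1103]
contact_force: [0.3, -0.3, 0.2]
grip_width: 0.0854
gripper_force: 0.0
position: [0.3778, -0.3027, 0.2503]
contact_force: [1.0, -1.4, 0.4]
[187.6 262.3] (array([417.2, 340.5]), (62.9, 30.8), 81.0)
[279.1 246. ] (array([461.2,  67.9]), (80.8, 46.8), 15.2)
[194.2 220.2] (array([543.2, 322.8]), (81.1, 46.9), -13.0)
[263.1 197.1] (array([612.7, 119.7]), (157.2, 140.5), 6.0)
(470, -89, 240, 179.2) slide [-3.62, 8.56, 0.28] rot [-0.2, 0.3, 0.1]
```

View pics/w5.png

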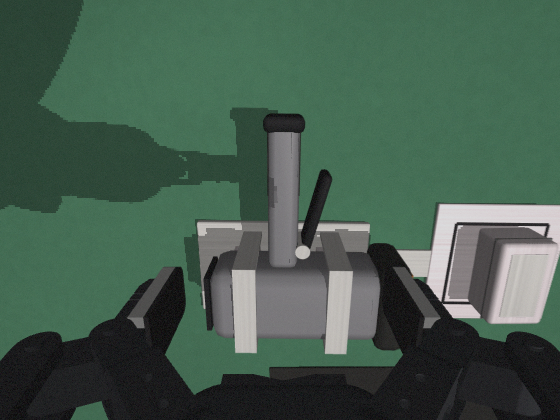

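The trigger, tip at (324,175), has sprung back out, and the tin is still on the plate at (515,275). Now I'll fetch the loaded tin, moving over the plate first.

```bash

python3 -m inch '[{"slide":[-1.8,4.3,0],"rot":[0,0,0]},{"slide":[-1.8,4.3,0],"rot":[0,0,0]},{"slide":[-1.8,4.3,0],"rot":[0,0,0]},{"slide":[-1.8,4.3,0],"rot":[0,0,0]}]' | grep -E "pos"
python3 -m inch '[{"slide":[-1.8,4.25,0.2],"rot":[0,0,0]},{"slide":[-1.8,4.25,0.2],"rot":[0,0,0]},{"slide":[-1.8,4.25,0.2],"rot":[0,0,0]},{"slide":[-1.8,4.25,0.2],"rot":[0,0,0]},{"slide":[-1.8,4.25,0.2],"rot":[0,0,0]}]' | grep -E "pos"
python3 - <<'E'
from h import *
im,P=shot("top")
for c in blobs(im,(0,0,190),(180,40,255),60,(160,130,440,300)): print(c.reshape(-1,2).mean(0).round(1),rect(P,c,.042))
im,P=shot("wrist"); cv2.imwrite("pics/w6.png",im[:,:,::-1])
go(470,-89,95,179.2)
E
```

```text
position: [0.4214, -0.1915, 0.243]
position: [0.4673, -0.0887, 0.239]
[187.6 262.4] (array([416.8, 340.5]), (62.9, 31.6), 81.0)
[329.7 252. ] (array([442.8, -85.2]), (46.5, 30.9), 84.7)
[279.1 246. ] (array([461.3,  68. ]), (81.2, 47.1), 15.6)
[415.2 229.2] (array([ 499.6, -340.2]), (69.5, 24.1), 89.1)
[319.1 244.5] (array([465.3, -64.5]), (125.6, 86.2), -0.9)
[194.2 220.1] (array([542.9, 322.5]), (81.5, 47.0), -13.6)
[263.4 196.5] (array([611.9, 119.8]), (159.1, 140.5), 6.1)
[310.5 152.1] (array([748.4, -33.5]), (101.7, 12.7), 89.1)
(470, -89, 95, 179.2) slide [-0.11, 0.01, 5.78] rot [0.0, -0.0, 0.0]
```

View pics/w6.png

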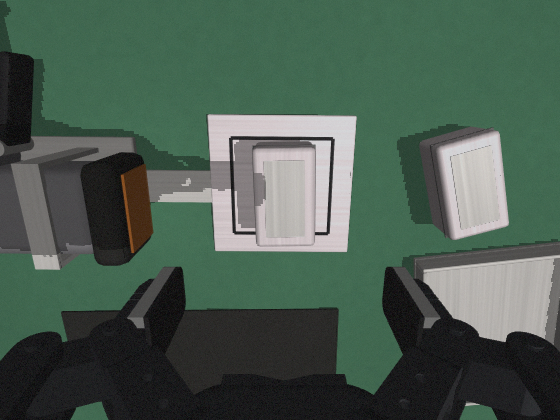

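The tin is undisturbed at (284,195). Gripping it.

```bash

python3 -m inch '[{"slide":[-0.1,0,1.7],"rot":[0,0,0]},{"slide":[-0.1,0,3.4],"rot":[0,0,0]},{"slide":[-0.1,0,4.9],"rot":[0,0,0]},{"slide":[-0.1,0,5.6],"rot":[0,0,0]},{"slide":[-0.1,0,5.75],"rot":[0,0,0]}]' | grep pos
python3 -m inch '[{"slide":[0,0,0],"rot":[0,0,0]},{"slide":[0,0,0],"rot":[0,0,0]},{"slide":[0,0,0],"rot":[0,0,0]},{"slide":[0,0,0],"rot":[0,0,0]},{"slide":[0,0,0],"rot":[0,0,0]}]' 0 50 | grep -v rot
python3 -m inch '[{"slide":[0,0,0],"rot":[0,0,0]},{"slide":[0,0,-1],"rot":[0,0,0]},{"slide":[0,0,-2.5],"rot":[0,0,0]},{"slide":[0,0,-4],"rot":[0,0,0]},{"slide":[0,0,-4],"rot":[0,0,0]}]' | grep -v rot
python3 - <<'E'
from h import *
go(618,124,195,183)
E
```

```text
position: [0.4683, -0.089, 0.0941]
time: 23.95
position: [0.4721, -0.0884, 0.0981]
contact_force: [-0.5, 0.2, 5.9]
grip_width: 0.0486
gripper_force: 53.0
time: 24.45
position: [0.4737, -0.0886, 0.2011]
contact_force: [2.0, 0.1, -5.7]
grip_width: 0.0485
gripper_force: 56.1
(618, 124, 195, 183) slide [-5.67, 8.57, 0.29] rot [-0.1, 0.6, -3.7]
```

```bash

python3 -m inch '[{"slide":[-2.9,4.3,0],"rot":[0,0,0]},{"slide":[-2.9,4.3,0],"rot":[0,0,0]},{"slide":[-2.9,4.3,0],"rot":[0,0,0]},{"slide":[-2.9,4.3,0],"rot":[0,0,0]}]' | grep -E "pos"
python3 -m inch '[{"slide":[-2.9,4.3,0.2],"rot":[0,0.5,-4]},{"slide":[-2.9,4.3,0.2],"rot":[0,0.5,-4]},{"slide":[-2.9,4.3,0.2],"rot":[0,0.5,-4]},{"slide":[-2.9,4.3,0.2],"rot":[0,0.5,-4]},{"slide":[-2.9,4.3,0.2],"rot":[0,0.5,-4]}]' | grep -E "pos|cont"
python3 - <<'E'
from h import *
go(620,124,103,183)
im,P=shot("scene"); cv2.imwrite("pics/s1.png",im[:,:,::-1])
E
```

```text
position: [0.5466, 0.0218, 0.1952]
position: [0.617, 0.125, 0.1895]
contact_force: [-0.9, -0.9, -5.4]
(620, 124, 103, 183) slide [-0.16, -0.04, 3.46] rot [-0.0, -0.7, 0.4]
```

```bash

python3 -m inch '[{"slide":[-0.1,0,1.5],"rot":[0,-0.6,0]},{"slide":[-0.1,0,2.8],"rot":[0,-0.6,0]},{"slide":[-0.1,0,3.4],"rot":[0,-0.6,0]},{"slide":[-0.1,0,3.6],"rot":[0,-0.6,0]},{"slide":[-0.1,0,3.7],"rot":[0,-0.6,0]}]' | grep -E "pos|cont|rot"
```

```text
position: [0.6192, 0.1241, 0.0987]
eef_rot: [[-0.998, -0.056, 0.001], [-0.056, 0.998, 0.0], [-0.001, 0.0, -1.0]]
contact_force: [0.1, -0.6, -4.9]
```

```bash

python3 -m inch '[{"slide":[0,0,0.04],"rot":[0,0,0]},{"slide":[0,0,0.08],"rot":[0,0,0]},{"slide":[0,0,0.08],"rot":[0,0,0]}]' | grep -E "pos|cont"
python3 -m inch '[{"slide":[0,0,0],"rot":[0,0,0]},{"slide":[0,0,0],"rot":[0,0,0]},{"slide":[0,0,0],"rot":[0,0,0]},{"slide":[0,0,0],"rot":[0,0,0]},{"slide":[0,0,0],"rot":[0,0,0]}]' 0.8 | grep -E "width|cont"
python3 -m inch '[{"slide":[0,0,-1.5],"rot":[0,0,0]},{"slide":[0,0,-3.5],"rot":[0,0,0]},{"slide":[0,0,-5.5],"rot":[0,0,0]},{"slide":[0,0,-6],"rot":[0,0,0]},{"slide":[0,0,-6],"rot":[0,0,0]}]' | grep -E "pos|contact"
python3 - <<'E'
from h import *
im,P=shot("top")
for c in blobs(im,(0,0,190),(180,40,255),60,(160,130,300,300)): print(c.reshape(-1,2).mean(0).round(1),rect(P,c,.042))
im,P=shot("wrist"); cv2.imwrite("pics/w7.png",im[:,:,::-1])
for c in blobs(im,(0,0,150),(180,40,255),2000): print(c.reshape(-1,2).mean(0).round(1),rect(P,c,.042))
go(463,68,240,195.4)
E
```

```text
position: [0.6209, 0.1253, 0.0983]
contact_force: [0.9, 0.3, -4.4]
contact_force: [1.6, -0.7, 0.3]
grip_width: 0.0682
position: [0.6214, 0.1255, 0.2506]
contact_force: [-0.1, -0.4, -0.6]
[187.6 262.4] (array([416.8, 340.5]), (62.9, 31.7), 81.0)
[194.1 220.1] (array([543.1, 322.8]), (81.8, 47.6), -13.6)
[275.4 170.7] (array([612.1, 117.4]), (140.2, 116.5), 6.4)
[532.6 111.5] (array([545.6, 318.6]), (80.4, 45.8), -13.5)
[66.2 46.1] (array([512. , -50.7]), (81.9, 49.3), 88.8)
[41.1 21.1] (array([503.3, -58.7]), (59.4, 29.5), 88.7)
(463, 68, 240, 195.4) slide [6.37, -1.92, 0.23] rot [0.0, 0.1, -12.1]
```

View pics/w7.png

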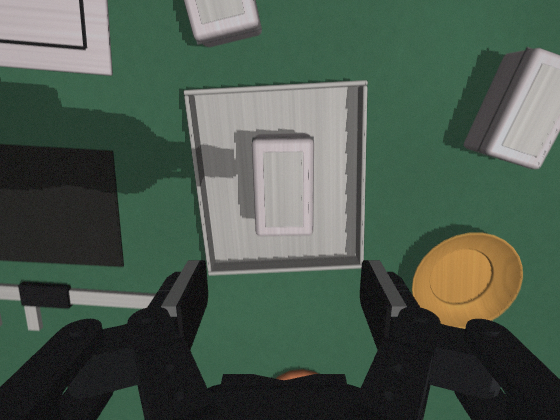

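The loaded tin lies flat in the tray at (284,185). Next is the empty tin near (463,67).

```bash

python3 -m inch '[{"slide":[6.4,-2,0.2],"rot":[0,0,-12]},{"slide":[6.4,-2,0.2],"rot":[0,0,-12]},{"slide":[6.4,-2,0.2],"rot":[0,0,-12]},{"slide":[6.4,-2,0.2],"rot":[0,0,-12]},{"slide":[6.4,-2,0.2],"rot":[0,0,-12]}]' 1 | grep -E "pos|rot"
python3 - <<'E'
from h import *
im,P=shot("wrist")
for c in blobs(im,(0,0,150),(180,40,255),2000): print(c.reshape(-1,2).mean(0).round(1),rect(P,c,.042))
go(464,66,91,195.4)
E
```

```text
position: [0.4578, 0.0649, 0.239]
eef_rot: [[-0.965, -0.263, -0.005], [-0.263, 0.965, -0.0], [0.005, 0.001, -1.0]]
[278.8 326.7] (array([585.1, 111.8]), (133.3, 109.4), -83.6)
[284.6 201.7] (array([464.8,  65.4]), (79.5, 46.5), 15.6)
[109.5 180.1] (array([478.9, -75.5]), (75.7, 41.2), 88.9)
[110.2 195.1] (array([482.8, -75.2]), (112.9, 69.7), 88.8)
(464, 66, 91, 195.4) slide [-0.14, -0.02, 5.95] rot [0.0, -0.1, -0.1]
```

```bash

python3 -m inch '[{"slide":[-0.1,0,1.7],"rot":[0,0,0]},{"slide":[-0.1,0,3.4],"rot":[0,0,0]},{"slide":[-0.1,0,4.9],"rot":[0,0,0]},{"slide":[-0.1,0,5.7],"rot":[0,0,0]},{"slide":[-0.1,0,5.95],"rot":[0,0,0]}]' | grep pos
python3 -m inch '[{"slide":[0,0,0],"rot":[0,0,0]},{"slide":[0,0,0],"rot":[0,0,0]},{"slide":[0,0,0],"rot":[0,0,0]},{"slide":[0,0,0],"rot":[0,0,0]},{"slide":[0,0,0],"rot":[0,0,0]}]' 0 50 | grep -v rot
python3 -m inch '[{"slide":[0,0,0],"rot":[0,0,0]},{"slide":[0,0,-1],"rot":[0,0,0]},{"slide":[0,0,-2.5],"rot":[0,0,0]},{"slide":[0,0,-4],"rot":[0,0,0]},{"slide":[0,0,-4],"rot":[0,0,0]}]' | grep -v rot
python3 - <<'E'
from h import *
go(658,-240,195,179.2)
im,P=shot("wrist")
E
```

```text
position: [0.4649, 0.067, 0.0896]
time: 28.85
position: [0.467, 0.067, 0.0942]
contact_force: [0.7, -0.4, 4.8]
grip_width: 0.049
gripper_force: 53.4
time: 29.35
position: [0.4683, 0.0671, 0.1975]
contact_force: [2.2, 0.3, -1.0]
grip_width: 0.0491
gripper_force: 53.0
(658, -240, 195, 179.2) slide [-4.07, -13.85, 0.16] rot [0.0, 0.7, 16.1]
```

```bash

python3 -m inch '[{"slide":[-2,-6.9,0],"rot":[0,0,0]},{"slide":[-2,-6.9,0],"rot":[0,0,0]},{"slide":[-2,-6.9,0],"rot":[0,0,0]},{"slide":[-2,-6.9,0],"rot":[0,0,0]},{"slide":[-2,-6.9,0],"rot":[0,0,0]}]' | grep -E "pos"
python3 -m inch '[{"slide":[-2.1,-6.9,0.2],"rot":[0,0.7,16]},{"slide":[-2.1,-6.9,0.2],"rot":[0,0.7,16]},{"slide":[-2.1,-6.9,0.2],"rot":[0,0.7,16]},{"slide":[-2.1,-6.9,0.2],"rot":[0,0.7,16]},{"slide":[-2.1,-6.9,0.2],"rot":[0,0.7,16]}]' | grep -E "pos|cont"
python3 - <<'E'
from h import *
go(659,-240,102,179.2)
E
```

```text
position: [0.5605, -0.0898, 0.1911]
position: [0.6561, -0.2418, 0.1853]
contact_force: [-1.1, 1.0, -1.6]
(659, -240, 102, 179.2) slide [-0.15, 0.08, 3.33] rot [-0.1, -0.6, -0.1]
```

```bash

python3 -m inch '[{"slide":[-0.1,0.05,1.5],"rot":[0,-0.6,0]},{"slide":[-0.1,0.05,2.6],"rot":[0,-0.6,0]},{"slide":[-0.1,0.05,3.2],"rot":[0,-0.6,0]},{"slide":[-0.1,0.05,3.4],"rot":[0,-0.6,0]},{"slide":[-0.1,0.05,3.45],"rot":[0,-0.6,0]}]' | grep -E "pos|cont|rot"
python3 -m inch '[{"slide":[0,0,0.05],"rot":[0,0,0]},{"slide":[0,0,0.05],"rot":[0,0,0]}]' | grep -E "pos|cont|rot"
```

```text
position: [0.6557, -0.2363, 0.1004]
eef_rot: [[-1.0, 0.011, -0.002], [0.011, 1.0, 0.001], [0.002, 0.001, -1.0]]
contact_force: [0.5, -0.6, -0.9]
position: [0.6577, -0.2377, 0.1018]
eef_rot: [[-1.0, 0.012, 0.003], [0.012, 1.0, -0.001], [-0.003, -0.001, -1.0]]
contact_force: [-0.5, 1.0, -1.7]
```

```bash

python3 -m inch '[{"slide":[0,0,0.06],"rot":[0,0,0]},{"slide":[0,0,0.12],"rot":[0,0,0]},{"slide":[0,0,0.18],"rot":[0,0,0]},{"slide":[0,0,0.18],"rot":[0,0,0]}]' | grep -E "pos|cont"
python3 -m inch '[{"slide":[0,0,0],"rot":[0,0,0]},{"slide":[0,0,0],"rot":[0,0,0]},{"slide":[0,0,0],"rot":[0,0,0]},{"slide":[0,0,0],"rot":[0,0,0]},{"slide":[0,0,0],"rot":[0,0,0]}]' 1 | grep -E "width|cont"
python3 -m inch '[{"slide":[0,0,-1.5],"rot":[0,0,0]},{"slide":[0,0,-3.5],"rot":[0,0,0]},{"slide":[0,0,-5.5],"rot":[0,0,0]},{"slide":[0,0,-6],"rot":[0,0,0]},{"slide":[0,0,-6],"rot":[0,0,0]}]' | grep -E "pos|contact"
python3 - <<'E'
from h import *
im,P=shot("wrist"); cv2.imwrite("pics/w8.png",im[:,:,::-1])
for c in blobs(im,(0,0,150),(180,40,255),2000): print(c.reshape(-1,2).mean(0).round(1),rect(P,c,.045))
im,P=shot("top")
for c in blobs(im,(0,0,190),(180,40,255),60,(160,130,300,300)): print(c.reshape(-1,2).mean(0).round(1),rect(P,c,.042))
go(544,321,240,166.4)
E
```

```text
position: [0.6573, -0.2379, 0.0973]
contact_force: [-1.4, 1.5, 4.5]
contact_force: [0.3, 0.8, -0.8]
grip_width: 0.0852
position: [0.6585, -0.2382, 0.2498]
contact_force: [-0.6, 0.1, -0.5]
[285.  179.9] (array([ 652.7, -238.6]), (80.7, 48.1), -0.5)
[460.3  17.5] (array([ 532. , -112.6]), (112.4, 20.3), 89.2)
[198.4   7. ] (array([ 524., -299.]), (148.0, 9.4), 89.2)
[187.6 262.4] (array([416.8, 340.5]), (62.9, 31.6), 81.0)
[194.2 220.1] (array([542.9, 322.5]), (81.5, 47.0), -13.6)
[263.6 196.8] (array([612.7, 119.7]), (157.2, 140.5), 6.0)
(544, 321, 240, 166.4) slide [4.76, 22.28, 0.2] rot [-0.0, -0.0, 12.9]
```

View pics/w8.png

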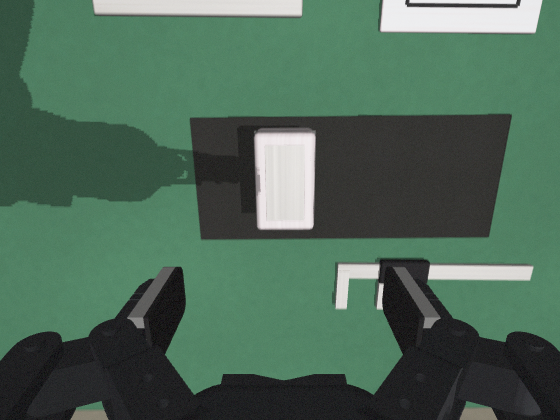

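The first empty tin is well inside the mat at (285,180). Now the last tin, at about (544,321).

```bash

for i in 1 2; do python3 -m inch '[{"slide":[1.6,7.4,0],"rot":[0,0,0]},{"slide":[1.6,7.4,0],"rot":[0,0,0]},{"slide":[1.6,7.4,0],"rot":[0,0,0]},{"slide":[1.6,7.4,0],"rot":[0,0,0]},{"slide":[1.6,7.4,0],"rot":[0,0,0]}]' | grep -E "pos"; done
python3 -m inch '[{"slide":[1.6,7.4,0.2],"rot":[0,0,13]},{"slide":[1.6,7.4,0.2],"rot":[0,0,13]},{"slide":[1.6,7.4,0.2],"rot":[0,0,13]},{"slide":[1.6,7.4,0.2],"rot":[0,0,13]},{"slide":[1.6,7.4,0.2],"rot":[0,0,13]}]' | grep -E "pos"
python3 - <<'E'
from h import *
im,P=shot("wrist")
for c in blobs(im,(0,0,150),(180,40,255),2000): print(c.reshape(-1,2).mean(0).round(1),rect(P,c,.042))
go(544,321,91,166.4)
E
```

```text
position: [0.6162, -0.0474, 0.243]
position: [0.5793, 0.1369, 0.2432]
position: [0.5423, 0.3222, 0.238]
[ 64.5 299.8] (array([592. , 114.2]), (80.5, 60.3), 5.5)
[282.3 196.7] (array([545.3, 319.6]), (80.2, 47.1), -13.5)
[264.5  25.5] (array([419.9, 337.3]), (63.9, 31.8), 81.1)
(544, 321, 91, 166.4) slide [-0.04, 0.08, 5.88] rot [-0.2, -0.1, 0.1]
```

```bash

python3 -m inch '[{"slide":[-0.05,0,1.7],"rot":[0,0,0]},{"slide":[-0.05,0,3.4],"rot":[0,0,0]},{"slide":[-0.05,0,4.9],"rot":[0,0,0]},{"slide":[-0.05,0,5.7],"rot":[0,0,0]},{"slide":[-0.05,0,5.9],"rot":[0,0,0]}]' | grep pos
python3 -m inch '[{"slide":[0,0,0],"rot":[0,0,0]},{"slide":[0,0,0],"rot":[0,0,0]},{"slide":[0,0,0],"rot":[0,0,0]},{"slide":[0,0,0],"rot":[0,0,0]},{"slide":[0,0,0],"rot":[0,0,0]}]' 0 50 | grep -v rot
python3 -m inch '[{"slide":[0,0,0],"rot":[0,0,0]},{"slide":[0,0,-1],"rot":[0,0,0]},{"slide":[0,0,-2.5],"rot":[0,0,0]},{"slide":[0,0,-4],"rot":[0,0,0]},{"slide":[0,0,-4],"rot":[0,0,0]}]' | grep -v rot
python3 -m inch '[{"slide":[0,0,0],"rot":[0,0,0]},{"slide":[0,0,0],"rot":[0,0,0]},{"slide":[0,0,0],"rot":[0,0,0]}]' | grep contact
python3 - <<'E'
from h import *
go(659,-115,205,179.2)
E
```

```text
position: [0.5431, 0.3145, 0.0888]
time: 35.15
position: [0.5463, 0.3188, 0.0952]
contact_force: [0.6, -0.4, 6.8]
grip_width: 0.0485
gripper_force: 55.1
time: 35.65
position: [0.5475, 0.3201, 0.1993]
contact_force: [1.2, 0.7, -0.1]
grip_width: 0.0486
gripper_force: 54.2
contact_force: [-0.5, -0.5, -1.4]
(659, -115, 205, 179.2) slide [-8.57, -15.73, -0.51] rot [-0.2, -0.1, -12.9]
```

It is light, so it's empty. Taking it to the mat.

```bash

python3 -m inch '[{"slide":[-4.3,-7.85,-0.2],"rot":[0,0,0]},{"slide":[-4.3,-7.85,-0.2],"rot":[0,0,0]},{"slide":[-4.3,-7.85,-0.2],"rot":[0,0,0]},{"slide":[-4.3,-7.85,-0.2],"rot":[0,0,0]},{"slide":[-4.3,-7.85,-0.2],"rot":[0,0,0]}]' | grep -E "pos"
python3 -m inch '[{"slide":[-4.3,-7.85,0],"rot":[0,0,-13]},{"slide":[-4.3,-7.85,0],"rot":[0,0,-13]},{"slide":[-4.3,-7.85,0],"rot":[0,0,-13]},{"slide":[-4.3,-7.85,0],"rot":[0,0,-13]},{"slide":[-4.3,-7.85,0],"rot":[0,0,-13]}]' | grep -E "pos"
python3 -m inch '[{"slide":[0,0,0],"rot":[0,0,0]},{"slide":[0,0,0],"rot":[0,0,0]}]' | grep -E "pos|cont"
python3 - <<'E'
from h import *
go(660,-115,103,179.2)
E
```

```text
position: [0.6028, 0.0983, 0.197]
position: [0.6609, -0.118, 0.1968]
position: [0.6601, -0.1143, 0.1969]
contact_force: [-0.7, 0.9, -1.8]
(660, -115, 103, 179.2) slide [-0.0, -0.03, 3.76] rot [0.0, -0.1, 0.0]
```

```bash

python3 -m inch '[{"slide":[0,0,1.5],"rot":[0,0,0]},{"slide":[0,0,2.8],"rot":[0,0,0]},{"slide":[0,0,3.5],"rot":[0,0,0]},{"slide":[0,0,3.75],"rot":[0,0,0]},{"slide":[0,0,3.75],"rot":[0,0,0]}]' | grep -E "pos"
python3 -m inch '[{"slide":[0,0,0.06],"rot":[0,0,0]},{"slide":[0,0,0.12],"rot":[0,0,0]},{"slide":[0,0,0.18],"rot":[0,0,0]},{"slide":[0,0,0.18],"rot":[0,0,0]}]' | grep -E "pos|cont"
```

```text
position: [0.66, -0.1124, 0.1036]
position: [0.6612, -0.1139, 0.1009]
contact_force: [-0.4, 0.9, -1.9]
```

```bash

python3 -m inch '[{"slide":[0,0,0.05],"rot":[0,0,0]},{"slide":[0,0,0.1],"rot":[0,0,0]},{"slide":[0,0,0.1],"rot":[0,0,0]}]' | grep -E "pos|cont"
python3 -m inch '[{"slide":[0,0,0],"rot":[0,0,0]},{"slide":[0,0,0],"rot":[0,0,0]},{"slide":[0,0,0],"rot":[0,0,0]},{"slide":[0,0,0],"rot":[0,0,0]},{"slide":[0,0,0],"rot":[0,0,0]}]' 0.9 | grep -E "width|cont"
python3 -m inch '[{"slide":[0,0,-1.5],"rot":[0,0,0]},{"slide":[0,0,-3.5],"rot":[0,0,0]},{"slide":[0,0,-5.5],"rot":[0,0,0]},{"slide":[0,0,-6],"rot":[0,0,0]},{"slide":[0,0,-6],"rot":[0,0,0]}]' | grep -E "pos|contact"
python3 -m inch '[{"slide":[2,0,0],"rot":[0,0,0]},{"slide":[4,0,0],"rot":[0,0,0]},{"slide":[6,0,0],"rot":[0,0,0]},{"slide":[8,0,0],"rot":[0,0,0]},{"slide":[10,0,0],"rot":[0,0,0]}]' | grep -E "pos|contact"
python3 - <<'E'
from h import *
im,P=shot("top"); cv2.imwrite("pics/t9.png",cv2.resize(im[110:310,130:440,::-1],None,fx=2.5,fy=2.5,interpolation=cv2.INTER_CUBIC))
for c in blobs(im,(0,0,190),(180,40,255),60,(160,130,440,300)): print(c.reshape(-1,2).mean(0).round(1),rect(P,c,.045))
E
```

```text
position: [0.6611, -0.114, 0.0983]
contact_force: [-0.5, -0.5, 0.7]
contact_force: [0.6, 0.1, 0.2]
grip_width: 0.0766
position: [0.6625, -0.1141, 0.2514]
contact_force: [0.8, 0.1, -0.3]
position: [0.4073, -0.1102, 0.245]
contact_force: [0.2, -0.5, 0.7]
[187.6 262.3] (array([417.1, 340. ]), (62.9, 31.4), 80.2)
[329.  242.2] (array([466.1, -85.6]), (81.5, 80.6), 89.1)
[411.8 232.1] (array([ 503.4, -326. ]), (110.2, 64.5), 54.7)
[326.  237.8] (array([464.9, -84.3]), (126.0, 125.3), 89.1)
[377.7 182.5] (array([ 649.2, -235.7]), (78.1, 47.2), 0.0)
[263.3 196.8] (array([611.9, 119.3]), (156.9, 139.8), 5.6)
[337.1 181. ] (array([ 655.7, -113.1]), (81.2, 45.7), -1.8)
[310.5 152.1] (array([747.6, -33.2]), (101.5, 12.6), 89.1)
```

View pics/t9.png

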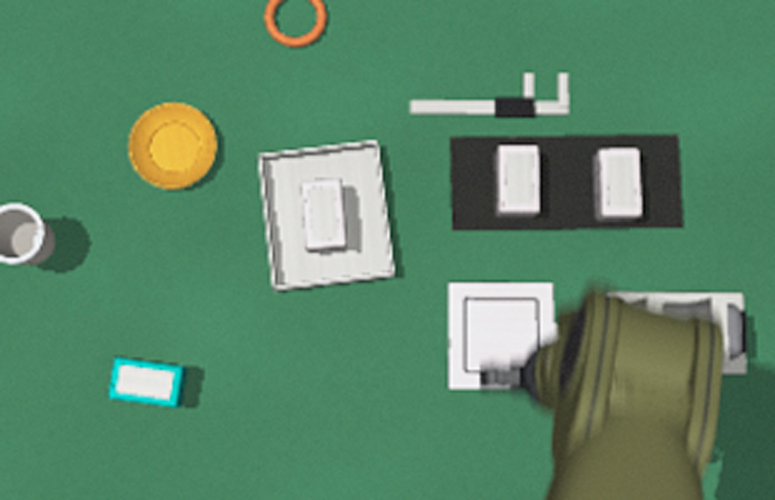

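The final view shows the loaded tin flat in the tray at (323,213) and both empties on the mat at (518,180) and (619,183). The bystanders and the turquoise look-alike are untouched, and the gripper is clear of everything.

```bash
python3 - <<'E'
from plant import r
print(r.state()['time'], r.close_job())
E
```

```text
the job is handed in; nothing more can be done
39.9 None
```

Job handed in at 39.9 s: the loaded tin was scanned with one full trigger squeeze and now lies flat in the tray, and both empty tins are lid up on the mat (no verdict came back).

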